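Heat off, then open the push-and-turn solvent bottle

ROBOT

A 6-joint arm with a two-finger parallel gripper is mounted at the origin on the work surface. World frame = base frame: x ahead of the robot, y to its left, z up, the work surface at z = 0. Lengths are in m, angles in rad, forces in N, time in s.
With the tool pointing down it reaches from about 0.3 to 0.95 m from the base axis. Payload 3.1 kg.
Tool frame: the origin (TCP) lies at the very end of the fingers, on their centre line; the grasp point (between the pads) lies 19 mm behind it (grasp_offset is the distance from the TCP to the grasp point, in m); x points along the fingers, y is the direction in which the jaws open and shut, and the axes are right-handed (so a half turn about x gives the same grasp; the last joint's range is limited). The gripper opens to 85 mm and grips with 20 to 120 N. Pads are 22 mm wide; open, the fingers measure 114 mm over their backs; the gripper's body (76 mm by 85 mm) begins 54 mm behind the grasp point. The pads swing forward as they close: fully open they stand 13 mm farther back than shut.
Start: joints at [1.038, 0.308, 1.634, -0, 1.2, -0.07], TCP at [0.279, 0.559, 0.231] pointing down, gripper open.
Joint ranges: [-3.06, 3.06], [-0.79, 1.96], [0.05, 2.63], [-1.19, 4.34], [0.05, 2.64], [-2.94, 2.94]. Speed limits (rad/s): [2.79, 2.79, 3.14, 3.14, 3.14, 3.14].

INTERFACE

Orientations are given as a unit quaternion [x, y, z, w].
In Python, from cell import get_state, read_camera, get_calibration, close_job, grasp_offset gives the robot as it stands.
- The arm moves only by the tool servo_tool, never from a script. Its argument "steps" is text: rows parted by semicolons, each of 6 numbers parted by spaces: the shift along the tool's x, y, z in cm, then the turn, a rotation vector about the tool's x, y, z in degrees. A call has exactly 8 rows; each row shifts and turns the pose as measured when the row begins, along the tool's axes as they then stand; what a row does not reach is not made up. A row lasts 1/12 s, in which the tool goes at most 41.7 mm and 7.16 degrees, less where a joint would pass 70% of its speed; a pose out of reach is approached as far as the arm can. A call with a gripper value outside its range is refused whole. "hand" is the closure in counts, from 0 (fully open) to 255 (shut), set as the call begins (left out, the last holds). The fingers move at their own pace and stop on an object; the grip force is fixed at half the most. Time passes only in rows, so rows that do not move let the fingers close, or fill a call up. It gives the time, the measured TCP pose, the force and the opening at its end, in the units of the state.
- get_state(): the state, without advancing time (a new reading comes with each control period).
- read_camera(name): name is "scene" or "top" or "wrist"; returns (picture, depth): 480x640x3 uint8, red, green, blue; 480x640 float32, m along the optical axis (not along the pixel's ray), 0 where there is no reading.
- get_calibration(name): a dict with "mtx" (3x3 intrinsics, pixels), "dist_coeffs" ([k1, k2, p1, p2, k3] as OpenCV has them; the pictures are not rectified), "R" (3x3) and "t" (3): a world point X has camera coordinates R X + t; the wrist camera has in their place "T_tool_cam" (4x4, takes a point from camera to tool coordinates, whose origin is the TCP and whose axes are the tool frame's). Camera axes: x right, y down, z forward; pixel columns grow to the right and rows downward; lengths in m; the calibration is good to about 2 mm. A picture is of the moment at which its call begins: read the wrist's pose just before it. get_calibration takes no time and is no camera call.
- close_job(): hands the job in, once; it reports no verdict.
The state is a dict: "t": time; "joint_pos": joint angles; "joint_vel": joint speeds; "effort": joint torques, N m; "tcp_pos": TCP position; "eef_rot": TCP orientation; "wrist_force": force on the tool from outside, world axes, zero at the start; "wrist_torque": the same for the moment, N m; "gripper_width": opening from 0.0 (shut) to 1.0 (fully open).
Only numpy, scipy, OpenCV 4.12 (cv2) and the standard library are available. Lean on these libraries where they do the work, as an engineer would, in place of code of your own. Each camera call takes 0.05 s, during which the arm holds its last target.

TASK

Before the solvent is opened, turn the dial of the hot-air station fully anticlockwise to its off stop and leave it there. Then press the push-and-turn safety cap of the bottle in the bench holder down, twist it anticlockwise until it comes free, and lift it straight up. Finish while still gripping the cap, holding it still and upright about 5 cm above the mouth of the bottle, and leave the other things on the bench alone.

Things in the scene. Friction and masses are not known exactly. Their poses are not given: they have to be found in the camera images.
- dial (a joint): Dial of the hot-air station, in rad: 0 is the off stop (fully anticlockwise seen from above), it grows clockwise to 4.7. It starts 0.6 to 1.4 rad away from off, stays where it is left, and turns easily (about 0.04 N m).
- dial_grip (a point): Grip point of that dial, on its upright turning axis: a grey plastic disc 44 mm across with a standing bar grip 42 mm long, 14 mm thick, 32 mm tall. The point lies 7 mm below the top of the bar, 23 mm above the disc and 37 mm above the flat top of the station. Its x axis runs along the bar and turns with the dial (the end with the white line is on the -x side); z is up.
- station: Hot-air station, a fixed grey metal box 170 (x) x 140 (y) x 75 mm tall, the dial on its top; a black wand lies in a cradle across the top behind the dial, up to 40 mm above the top, its axis 90 mm from the dial's axis towards the station's +x. Origin at the centre of its underside. It stands on the left or on the right of the bench.
- cap_mid (a point): Centre (half-way up) of the round black ribbed safety cap, 50 mm across, 36 mm tall, about 30 g; z is up, along its axis. Grip it across its diameter at any angle about z. Locked, it neither turns nor lifts: press it down 5 to 7 mm (it bottoms at 7) and, pressing, turn it anticlockwise seen from above. It meets a firm stop 60 to 65 degrees on; there (or up to 12 degrees before) it lifts straight off, no thread.
- cap_seat (a point): Fixed point on the bottle: where the centre of the cap lies while it is locked on, 168 mm above the bench; z is up. x is parallel to the cap's x axis while the cap is locked. The bottle's mouth is 15 mm above this point, and the narrow neck (39 mm across at most) is clear of the cap once the cap is raised 33 mm.
- bottle: White plastic bottle, rectangular body 90 (x) x 70 (y) x 104 mm and round neck, fixed in a dark steel holder (base 130 x 110 mm) on the bench. Top of the locked cap 186 mm above the bench. A neck ring 46 mm across lies 7 mm under the locked cap, the shoulder, 68 mm across, 35 mm under it. Origin under the cap's axis, at the holder's underside. It stands on the left or on the right of the bench.
- seal (a joint): Sprung seal in the bottle's mouth that pushes the cap up, in m: about 0.001 with the cap locked, 0.008 with the cap pressed to the bottom, 0 with the cap off. The spring pushes with 5.6 N at the start and 11 N at the bottom.
- jar: Bystander: screw jar with a steel lid, 56 mm across, 70 mm tall; origin under its centre.
- tape: Bystander: cardboard roll, 90 mm across, 45 mm tall; origin under its centre.
- wrench: Bystander: steel spanner 180 mm long, lying along its x, 8 mm thick.
- screwdriver: Bystander: screwdriver 200 mm long with a black handle, lying along its x, 26 mm thick.
- brush: Bystander: flat brush 200 mm long, lying along its x, 20 mm thick.
- tin: Bystander: steel tin 90 mm across, 100 mm tall; origin under its centre.
- spray: Bystander: spray can 64 mm across, 190 mm tall; origin under its centre.
Mind the look-alikes: they are no part of the job. Leave any pink look-alike of the bottle alone.

How it is judged:
On the way, in this order (a step that is already met when the one before it is completed fails the run):
1. the dial is at its off stop (value of joint dial below 0.1 rad), for 0.2 s.
2. the locked cap is pressed down by more than 3 mm (z of cap_mid in the frame of cap_seat below -0.003 m), for 0.1 s.
3. the cap, still down on the neck, is turned by more than 40 degrees (angle between the x axis of cap_mid and the x axis of cap_seat, either way round above 0.7 rad and z of cap_mid in the frame of cap_seat below 0.015 m), for 0.05 s.
At the end, for the whole second after the job is handed in: The dial is within 0.1 rad of its off stop; the cap is held in the fingers (over 1 N), still (under 3 cm/s), upright within 0.3 rad, its axis within 40 mm of the bottle's, 45 to 130 mm higher than where it was locked on (so its underside is 12 to 97 mm above the mouth), not touching the bottle (value of joint dial below 0.1 rad and z of cap_mid in the frame of cap_seat between 0.045 and 0.13 m and horizontal distance between cap_mid and cap_seat below 0.04 m and angle between cap_mid's own z axis and vertical below 0.3 rad and linear speed of cap below 0.03 m/s and contact force between cap and the fingers above 1 N and contact force between cap and bottle below 0.1 N); the arm keeps its last pose, push and grip.
It fails at once if one of the other things on the bench is moved by more than 30 mm (distance of any of jar, tape, wrench, screwdriver, brush, tin, spray from where it was at the start of the episode above 0.03 m).
It also fails if it takes over 51 s, if anything falls off the work surface, if the arm or the gripper's body presses on something with over 40 N, if the wrist force passes 120 N, or if a joint passes its speed limit or range.

## Working session

There is one attempt and no reset: what is moved stays moved. The work goes in short steps, Python scripts to look and compute and a tool call to move; the robot and the scene stay as the last step left them, time stands still between calls to the robot, and variables do not carry over. Pictures are saved under pics/ and viewed, and the job is handed in when it is done.

Besides the shell and the picture viewer there is one more tool, called after ">>>" as name(argument=value, ...) on one line, values as JSON. servo_tool: Moves the arm, as the interface text tells. Its arguments: {"type":"object","properties":{"steps":{"type":"string"},"hand":{"type":"number"}},"required":["steps"]}

```bash
ls; mkdir -p pics; python3 - <<'E'
from cell import *
import cv2,numpy as np
s=get_state();print(s)
for n in("scene","top"):
    p,d=read_camera(n);cv2.imwrite(f"pics/{n}0.png",p[:,:,::-1]);np.save(f"pics/{n}0.npy",d);np.save(f"pics/{n}0rgb.npy",p)
    print(n,get_calibration(n))
print(get_calibration("wrist"),grasp_offset)
E
```

```text
pics
{'t': 0.0, 'joint_pos': array([ 1.03828783e+00,  3.09038851e-01,  1.63521103e+00,  2.61679423e-05,
        1.19969256e+00, -6.97190749e-02]), 'joint_vel': array([ 8.35335610e-04, -6.77908213e-04, -1.26603759e-03,  5.39758925e-04,
        5.37915361e-04,  6.40547866e-05]), 'effort': array([ 1.75342571e-03, -4.15260923e+01, -2.76661170e+01,  1.39174012e-04,
        1.04159579e-02,  2.42370783e-05]), 'tcp_pos': array([0.27863226, 0.55852217, 0.23001434]), 'eef_rot': array([ 0.16137686,  0.68851399, -0.16295854,  0.68800473]), 'wrist_force': array([ 0.35680001, -0.17753813,  0.37713089]), 'wrist_torque': array([0.06164925, 0.00758422, 0.01386544]), 'gripper_width': 0.9989392672661709}
scene {'mtx': array([[471.49212583,   0.        , 323.39126964],
       [  0.        , 471.49212583, 227.54372811],
       [  0.        ,   0.        ,   1.        ]]), 'dist_coeffs': array([-0.0901026,  0.       ,  0.       ,  0.       ,  0.       ]), 'R': array([[-0.03105703,  0.99948451,  0.00813506],
       [ 0.78181922,  0.02936274, -0.6228134 ],
       [-0.62273121, -0.01298259, -0.78232812]]), '
[... 423 characters left out ...]
89318, -0.01559111, -0.98717267]]), 't': array([0.00280668, 0.55762674, 1.18735999])}
{'mtx': array([[413.98906526,   0.        , 314.07350184],
       [  0.        , 413.98906526, 238.20635992],
       [  0.        ,   0.        ,   1.        ]]), 'dist_coeffs': array([-0.02308174,  0.        ,  0.        ,  0.        ,  0.        ]), 'T_tool_cam': array([[ 6.70660152e-04, -3.28152662e-01,  9.44624466e-01,
        -1.42864184e-01],
       [ 9.99999121e-01,  1.30044242e-03, -2.58214698e-04,
        -5.19739575e-04],
       [-1.14369588e-03,  9.44623808e-01,  3.28153245e-01,
        -8.43968205e-02],
       [ 0.00000000e+00,  0.00000000e+00,  0.00000000e+00,
         1.00000000e+00]])} 0.0187
```

View pics/scene0.png

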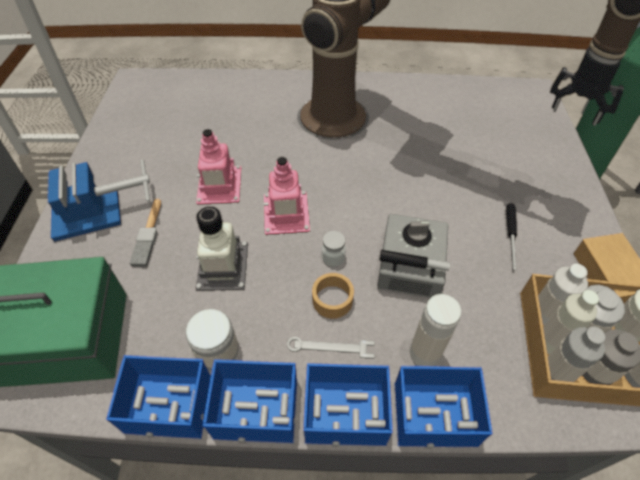

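View pics/top0.png

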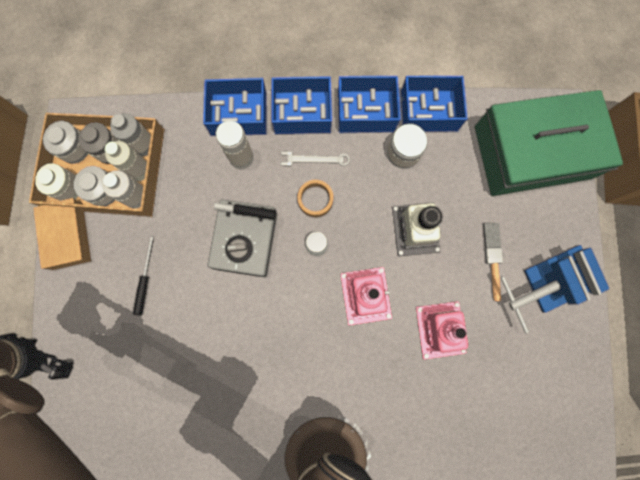

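Candidates for the cap in the top view are the white bottle's wide black cap at (430,216) and the pink look-alikes' small caps at (374,294) and (460,333). I also considered the white tops in the crate at (118,155) and the tin and spray lids at (408,140) and (230,133). By the description it is the white bottle's cap. The only dial is on the grey box at (238,248).

```bash
cat > h.py <<'E'
import numpy as np,cv2
from cell import *
def ray(n,uv,T=None):
    c=get_calibration(n)
    q=cv2.undistortPoints(np.array(uv,float).reshape(-1,1,2),c["mtx"],c["dist_coeffs"]).reshape(-1,2)
    v=np.c_[q,np.ones(len(q))]
    if n=="wrist":
        M=T@c["T_tool_cam"]; return M[:3,3],v@M[:3,:3].T
    return -c["R"].T@c["t"], v@c["R"]
def onz(n,uv,z,T=None):
    o,v=ray(n,uv,T); return o+v*((z-o[2])/v[:,2])[:,None]
def toolT(s):
    from scipy.spatial.transform import Rotation as R
    T=np.eye(4);T[:3,:3]=R.from_quat(s["eef_rot"]).as_matrix();T[:3,3]=s["tcp_pos"];return T
def crop(p,name,u0,v0,w,h,k):
    cv2.imwrite(name,cv2.resize(p[v0:v0+h,u0:u0+w,::-1],None,fx=k,fy=k,interpolation=cv2.INTER_CUBIC))
E
python3 - <<'E'
from h import *
p=np.load("pics/top0rgb.npy");q=np.load("pics/scene0rgb.npy")
crop(p,"pics/c_dial.png",198,190,90,90,6)
crop(p,"pics/c_cap.png",385,190,70,70,7)
a=cv2.imread("pics/c_dial.png");b=cv2.resize(cv2.imread("pics/c_cap.png"),(540,540))
cv2.imwrite("pics/c_both.png",cv2.resize(np.hstack([a,b]),(800,400)))
crop(q,"pics/c_sd.png",370,205,90,90,6);crop(q,"pics/c_sc.png",180,195,90,90,6)
cv2.imwrite("pics/c_boths.png",cv2.resize(np.hstack([cv2.imread("pics/c_sd.png"),cv2.imread("pics/c_sc.png")]),(800,400)))
for n,pts in (("top",[(238,248,.12),(430,216,.186)]),("scene",[(418,232,.12),(209,215,.186)])):
    d=np.load(f"pics/{n}0.npy")
    for u,v,z in pts:
        o,r=ray(n,[(u,v)]);print(n,onz(n,[(u,v)],z),"depthpt",o+r*d[v,u])
E
```

```text
top [[0.50541238 0.18902642 0.12      ]] depthpt [[0.50555385 0.18920361 0.11887628]]
top [[ 0.55838249 -0.24212071  0.186     ]] depthpt [[ 0.55802735 -0.24166684  0.1879417 ]]
scene [[0.53337749 0.18853827 0.12      ]] depthpt [[0.51387651 0.19445499 0.09532145]]
scene [[ 0.55788675 -0.24155542  0.186     ]] depthpt [[ 0.5578547  -0.2415684   0.18596132]]
```

View pics/c_both.png

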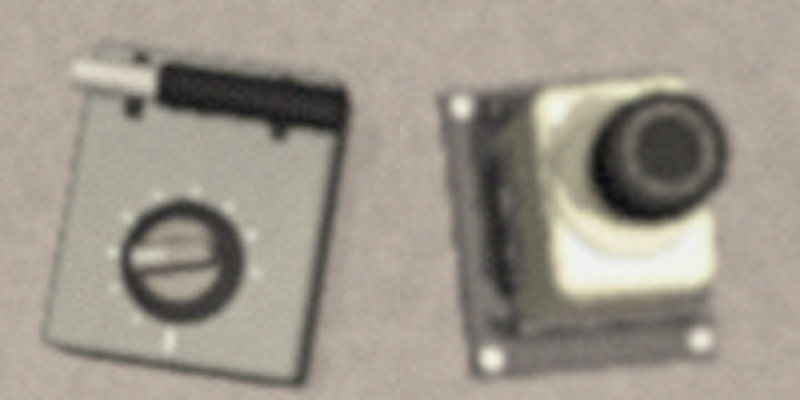

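View pics/c_boths.png

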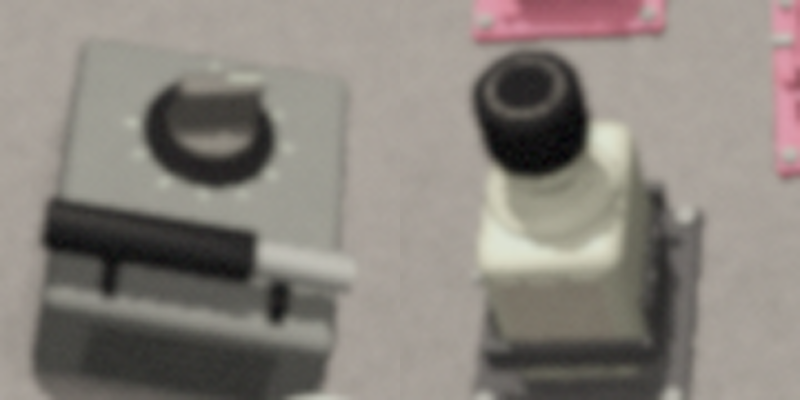

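The close crops confirm both choices. The dial's white line points left in the top view, while the long off tick points down, so it needs about 80° anticlockwise. The white bottle carries the wide ribbed cap.

```bash
python3 - <<'E'
from h import *
T=toolT(get_state());print("tool y",T[:3,1],"ang",np.degrees(np.arctan2(T[1,1],T[0,1])),"z",T[:3,2])
for n in("top","scene"):
    d=np.load(f"pics/{n}0.npy");v,u=np.mgrid[:480,:640];uv=np.c_[u.ravel(),v.ravel()]
    o,r=ray(n,uv);P=o+r*d.reshape(-1,1)
    for nm,c,R,z0,z1 in(("bar",(.505,.189),.035,.105,.13),("disc",(.505,.189),.035,.082,.13),("cap",(.558,-.242),.04,.178,.2)):
        m=(np.hypot(P[:,0]-c[0],P[:,1]-c[1])<R)&(P[:,2]>z0)&(P[:,2]<z1)
        Q=P[m];(c2,wh,a)=cv2.minAreaRect(Q[:,:2].astype(np.float32))
        w,V=np.linalg.eigh(np.cov(Q[:,:2].T));a=np.degrees(np.arctan2(V[1,1],V[0,1]))
        print(n,nm,m.sum(),Q.mean(0).round(4),np.median(Q[:,2]).round(4),"rect",np.round(c2,4),np.round(wh,3),"axis",a.round(1),np.sqrt(w).round(4))
# tick direction, white pts
print(onz("top",[(198+170/4.444,190+340/4.444)],.075),onz("top",[(198+182/4.444,190+262/4.444)],.089),onz("top",[(198+132/4.444,190+258/4.444)],.119))
E
```

```text
tool y [ 0.44645675  0.89480268 -0.0021274 ] ang 63.48335627058606 z [ 8.94804499e-01 -4.46458137e-01 -2.01875946e-04]
top bar 122 [0.5092 0.192  0.1185] 0.1192 rect [0.5102 0.1924] [0.015 0.041] axis 96.0 [0.0042 0.0122]
top disc 408 [0.5071 0.1916 0.0969] 0.0901 rect [0.5077 0.1937] [0.06  0.062] axis 135.6 [0.0136 0.0146]
top cap 378 [ 0.5575 -0.2436  0.1871] 0.1873 rect [ 0.5581 -0.244 ] [0.047 0.046] axis 136.4 [0.0121 0.0124]
scene bar 160 [0.5103 0.1933 0.1156] 0.1176 rect [0.5078 0.1942] [0.015 0.039] axis 94.3 [0.0042 0.0117]
scene disc 416 [0.5142 0.1918 0.0997] 0.0955 rect [0.5131 0.1905] [0.06  0.052] axis 87.7 [0.0082 0.0135]
scene cap 410 [ 0.5605 -0.243   0.1859] 0.1864 rect [ 0.5582 -0.2444] [0.048 0.048] axis -177.3 [0.0124 0.0129]
[[0.46690949 0.20025188 0.075     ]] [[0.50699811 0.19165083 0.089     ]] [[0.50590549 0.21298766 0.119     ]]
```

```bash
cat >> h.py <<'E'
from scipy.spatial.transform import Rotation as Rot
def plan(pos,yaw,n):
    """rows to reach pos with tool straight down, jaw axis at yaw deg"""
    s=get_state();T=toolT(s)
    x=np.array([0,0,-1.]);y=np.array([np.cos(np.radians(yaw)),np.sin(np.radians(yaw)),0])
    G=np.c_[x,y,np.cross(x,y)]
    rv=Rot.from_matrix(T[:3,:3].T@G).as_rotvec()
    dp=(np.array(pos)-T[:3,3])/n; R=T[:3,:3].copy()
    out=[]
    for i in range(n):
        out.append(np.r_[R.T@dp*100,np.degrees(rv)/n]); R=R@Rot.from_rotvec(rv/n).as_matrix()
    print("t",s["t"],"pos",s["tcp_pos"].round(4),"yaw",np.degrees(np.arctan2(T[1,1],T[0,1])).round(1),"F",s["wrist_force"].round(1),"tz",s["wrist_torque"].round(2),"w",round(s["gripper_width"],3))
    for k in range(0,n,8):print("; ".join(" ".join("%g"%round(a,2) for a in r) for r in out[k:k+8]))
E
python3 -c "
from h import *
plan([.5095,.193,.17],5,16)"
```

```text
t 0.1 pos [0.2787 0.5586 0.2301] yaw 63.5 F [-0.3  0.3  0.6] tz [ 0.   -0.06  0.02] w 0.998
0.38 -1.4 2.31 3.66 0 0.01; 0.38 -1.25 2.4 3.66 0 0.01; 0.38 -1.09 2.47 3.66 0 0.01; 0.38 -0.93 2.54 3.66 0 0.01; 0.38 -0.77 2.59 3.66 0 0.01; 0.38 -0.6 2.63 3.66 0 0.01; 0.38 -0.44 2.67 3.66 0 0.01; 0.38 -0.26 2.69 3.66 0 0.01
0.38 -0.09 2.7 3.66 0 0.01; 0.38 0.08 2.7 3.66 0 0.01; 0.38 0.25 2.69 3.66 0 0.01; 0.38 0.42 2.67 3.66 0 0.01; 0.38 0.59 2.64 3.66 0 0.01; 0.38 0.76 2.59 3.66 0 0.01; 0.38 0.92 2.54 3.66 0 0.01; 0.38 1.08 2.48 3.66 0 0.01
```

>>> servo_tool(steps="0.4 -1.4 2.3 3.7 0 0; 0.4 -1.25 2.4 3.7 0 0; 0.4 -1.1 2.5 3.7 0 0; 0.4 -0.9 2.5 3.7 0 0; 0.4 -0.8 2.6 3.7 0 0; 0.4 -0.6 2.6 3.7 0 0; 0.4 -0.45 2.7 3.7 0 0; 0.4 -0.25 2.7 3.7 0 0", hand=0)

```text
t: 0.77
tcp_pos: [0.3913, 0.371, 0.1932]
eef_rot: [0.335, 0.623, -0.339, 0.62]
wrist_force: [0.1, 0.1, -0.4]
gripper_width: 0.996
```

>>> servo_tool(steps="0.4 -0.1 2.7 3.7 0 0; 0.4 0.1 2.7 3.7 0 0; 0.4 0.25 2.7 3.7 0 0; 0.4 0.4 2.7 3.7 0 0; 0.4 0.6 2.6 3.7 0 0; 0.4 0.75 2.6 3.7 0 0; 0.4 0.9 2.5 3.7 0 0; 0.4 1.1 2.5 3.7 0 0")

```text
t: 1.43
tcp_pos: [0.5009, 0.1728, 0.156]
eef_rot: [0.487, 0.51, -0.495, 0.507]
wrist_force: [0.3, 0.4, 0.2]
gripper_width: 0.997
```

```bash
python3 - <<'E'
from h import *
plan([.5095,.193,.17],5,8)
s=get_state();p,d=read_camera("wrist");cv2.imwrite("pics/w1.png",p[:,:,::-1])
T=toolT(s);v,u=np.mgrid[:480,:640];o,r=ray("wrist",np.c_[u.ravel(),v.ravel()],T);P=o+r*d.reshape(-1,1)
m=(np.hypot(P[:,0]-.5095,P[:,1]-.193)<.035)&(P[:,2]>.108)&(P[:,2]<.125)&(d.ravel()>0)
Q=P[m];print(m.sum(),Q.mean(0),cv2.minAreaRect(Q[:,:2].astype(np.float32)))
w,V=np.linalg.eigh(np.cov(Q[:,:2].T));print(np.degrees(np.arctan2(V[1,1],V[0,1])))
E
```

```text
t 1.4333 pos [0.5009 0.1728 0.156 ] yaw 2.0 F [0.3 0.4 0.2] tz [ 0.04  0.02 -0.01] w 0.997
-0.18 0.11 -0.25 -0.38 0.03 0.08; -0.18 0.12 -0.25 -0.38 0.03 0.08; -0.18 0.12 -0.25 -0.38 0.03 0.08; -0.18 0.12 -0.25 -0.38 0.03 0.08; -0.18 0.12 -0.25 -0.38 0.03 0.08; -0.18 0.12 -0.24 -0.38 0.03 0.08; -0.18 0.12 -0.24 -0.38 0.03 0.08; -0.18 0.13 -0.24 -0.38 0.03 0.08
2615 [0.50863464 0.1964759  0.11862053] ((0.5088990926742554, 0.19441504776477814), (0.014005799777805805, 0.041676100343465805), 5.919820785522461)
95.97594256568702
```

View pics/w1.png

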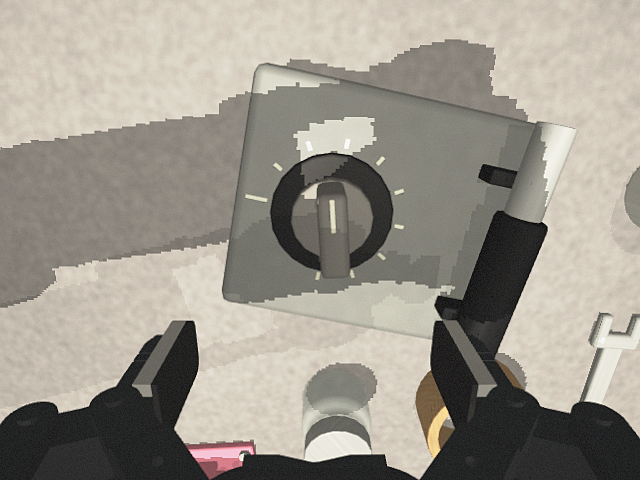

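The wrist view shows the bar at (332,230) with its white line at the top end, and the off tick at (255,198). The wand at (500,270) is clear of the fingers. Next I centre over the bar and descend.

>>> servo_tool(steps="0 0.2 -0.6 -1 0 0; 0 0.2 -0.6 -1 0 0.2; 0 0.2 -0.55 -1 0 0.2; 0 0.2 -0.4 -1 0 0.2; 1 0 0 0 0 0; 1 0 0 0 0 0; 1 0 0 0 0 0; 1 0 0 0 0 0")

```text
t: 2.15
tcp_pos: [0.5102, 0.1954, 0.1127]
eef_rot: [0.471, 0.525, -0.472, 0.529]
wrist_force: [-0.6, -1.3, -0.2]
gripper_width: 0.996
```

```bash
python3 -c "
from h import *
plan([.509,.194,.095],6,8)"
```

```text
t 2.15 pos [0.5102 0.1954 0.1127] yaw 6.4 F [-0.6 -1.3 -0.2] tz [-0.01 -0.01  0.03] w 0.996
0.22 -0.02 0.01 0.05 0.04 -0.02; 0.22 -0.02 0.02 0.05 0.04 -0.02; 0.22 -0.02 0.02 0.05 0.04 -0.02; 0.22 -0.02 0.02 0.05 0.04 -0.02; 0.22 -0.02 0.02 0.05 0.04 -0.02; 0.22 -0.02 0.02 0.05 0.04 -0.02; 0.22 -0.02 0.02 0.05 0.04 -0.02; 0.22 -0.02 0.02 0.05 0.04 -0.02
```

>>> servo_tool(steps="0.6 -0.1 0.1 0 0 0; 0.6 -0.05 0.05 0 0 0; 0.5 0 0 0 0 0; 0 0 0 0 0 0; 0 0 0 0 0 0; 0 0 0 0 0 0; 0 0 0 0 0 0; 0 0 0 0 0 0", hand=255)

```text
t: 2.82
tcp_pos: [0.5088, 0.1932, 0.0899]
eef_rot: [0.471, 0.525, -0.472, 0.529]
wrist_force: [1.3, 0.2, -1.8]
gripper_width: 0.149
```

>>> servo_tool(steps="0 0 0 0 0 0; 0 0 0 -7 0 0; 0 0 0 -7 0 0; 0 0 0 -7 0 0; 0 0 0 -7 0 0; 0 0 0 -7 0 0; 0 0 0 -7 0 0; 0 0 0 -7 0 0")

```text
t: 3.48
tcp_pos: [0.51, 0.1939, 0.0899]
eef_rot: [0.202, 0.675, -0.203, 0.68]
wrist_force: [1.0, 1.4, -2.9]
gripper_width: 0.152
```

```bash
python3 -c "
from h import *
plan([.509,.194,.095],81,8)"
```

```text
t 3.4833 pos [0.51   0.1939 0.0899] yaw 56.6 F [ 1.   1.4 -2.9] tz [ 0.11 -0.18 -0.12] w 0.152
-0.06 -0.01 -0.01 -3.05 0.06 0.01; -0.06 -0 -0.01 -3.05 0.06 0.01; -0.06 -0 -0.01 -3.05 0.06 0.01; -0.06 -0 -0.01 -3.05 0.06 0.01; -0.06 -0 -0.01 -3.05 0.06 0.01; -0.06 -0 -0.01 -3.05 0.06 0.01; -0.06 -0 -0.01 -3.05 0.06 0.01; -0.06 -0 -0.01 -3.05 0.06 0.01
```

>>> servo_tool(steps="-0.1 0 0 -5 0 0; 0 0 0 -5 0 0; 0 0 0 -4 0 0; 0 0 0 -4 0 0; 0 0 0 -3 0 0; 0 0 0 -3 0 0; 0 0 0 -3 0 0; 0 0 0 -2 0 0")

```text
t: 4.15
tcp_pos: [0.5103, 0.1946, 0.0901]
eef_rot: [0.026, 0.704, -0.024, 0.71]
wrist_force: [2.1, -1.8, -2.9]
gripper_width: 0.155
```

```bash
python3 -c "
from h import *
plan([.509,.194,.09],81,8)"
```

```text
t 4.15 pos [0.5103 0.1946 0.0901] yaw 86.0 F [ 2.1 -1.8 -2.9] tz [-0.49 -0.35 -2.98] w 0.155
0 -0.01 -0.02 0.62 0.06 -0.02; 0 -0.01 -0.02 0.62 0.06 -0.02; 0 -0.01 -0.02 0.62 0.06 -0.02; 0 -0.01 -0.02 0.62 0.06 -0.02; 0 -0.01 -0.01 0.62 0.06 -0.02; 0 -0.01 -0.01 0.62 0.06 -0.02; 0 -0.01 -0.01 0.62 0.06 -0.02; 0 -0.01 -0.01 0.62 0.06 -0.02
```

The wrist moment rose to -3 N m, so the dial is against its stop. I release and rise.

>>> servo_tool(steps="0 0 0 0.7 0 0; 0 0 0 0 0 0; 0 0 0 0 0 0; 0 0 0 0 0 0; -0.5 0 0 0 0 0; -2 0 0 0 0 0; -3 0 0 0 0 0; -3 0 0 0 0 0", hand=0)

```text
t: 4.82
tcp_pos: [0.503, 0.1921, 0.1717]
eef_rot: [0.027, 0.709, -0.03, 0.704]
wrist_force: [1.0, -0.3, 0.2]
gripper_width: 1.003
```

```bash
python3 - <<'E'
from h import *
s=get_state();p,d=read_camera("wrist");cv2.imwrite("pics/w2.png",p[:,:,::-1])
T=toolT(s);v,u=np.mgrid[:480,:640];o,r=ray("wrist",np.c_[u.ravel(),v.ravel()],T);P=o+r*d.reshape(-1,1)
m=(np.hypot(P[:,0]-.5095,P[:,1]-.193)<.035)&(P[:,2]>.108)&(P[:,2]<.125)&(d.ravel()>0)
Q=P[m];print(m.sum(),Q.mean(0),cv2.minAreaRect(Q[:,:2].astype(np.float32)))
w,V=np.linalg.eigh(np.cov(Q[:,:2].T));print(np.degrees(np.arctan2(V[1,1],V[0,1])))
plan([.558,-.2442,.23],-50,24)
E
```

```text
2077 [0.50593285 0.19469078 0.1184471 ] ((0.5083649754524231, 0.19452720880508423), (0.01411661971360445, 0.04188161715865135), 80.31348419189453)
170.43409866245568
t 4.8667 pos [0.5075 0.1935 0.1788] yaw 85.4 F [ 1.3 -0.2  3. ] tz [ 0.01 -0.05 -0.02] w 1.001
-0.21 -1.8 0.36 5.64 0.01 -0.01; -0.21 -1.76 0.53 5.64 0.01 -0.01; -0.21 -1.7 0.7 5.64 0.01 -0.01; -0.21 -1.62 0.87 5.64 0.01 -0.01; -0.21 -1.53 1.02 5.64 0.01 -0.01; -0.21 -1.42 1.17 5.64 0.01 -0.01; -0.21 -1.3 1.3 5.64 0.01 -0.01; -0.21 -1.16 1.42 5.64 0.01 -0.01
-0.21 -1.02 1.53 5.64 0.01 -0.01; -0.21 -0.86 1.62 5.64 0.01 -0.01; -0.21 -0.7 1.7 5.64 0.01 -0.01; -0.21 -0.53 1.76 5.64 0.01 -0.01; -0.21 -0.35 1.8 5.64 0.01 -0.01; -0.21 -0.18 1.83 5.64 0.01 -0.01; -0.21 0.01 1.84 5.64 0.01 -0.01; -0.21 0.19 1.83 5.64 0.01 -0.01
-0.21 0.36 1.8 5.64 0.01 -0.01; -0.21 0.54 1.76 5.64 0.01 -0.01; -0.21 0.71 1.69 5.64 0.01 -0.01; -0.21 0.87 1.62 5.64 0.01 -0.01; -0.21 1.03 1.52 5.64 0.01 -0.01; -0.21 1.17 1.41 5.64 0.01 -0.01; -0.21 1.31 1.29 5.64 0.01 -0.01; -0.21 1.43 1.16 5.64 0.01 -0.01
```

View pics/w2.png

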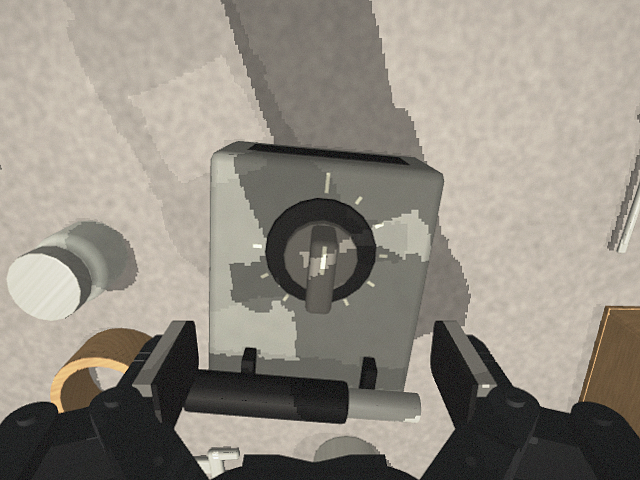

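The wrist view shows the white line at (322,255) pointing at the off tick (328,183). I check that numerically.

```bash
python3 - <<'E'
from h import *
T=toolT(get_state())
a=onz("wrist",[(327,174),(328,192)],.0752,T);c=np.array([.5086,.1945])
for q in a: print(q,np.degrees(np.arctan2(*(q[:2]-c)[::-1])))
E
```

```text
[0.46868273 0.2035394  0.0752    ] 167.24038914524854
[0.47968766 0.20338711 0.0752    ] 162.91356111731798
```

The tick direction is about 170° and the bar is at 170.4°, so the dial is at off, consistent with the stop moment. I go on to the cap.

>>> servo_tool(steps="-0.4 -1.8 0.4 5.6 0 0; -0.4 -1.8 0.5 5.6 0 0; -0.4 -1.7 0.7 5.6 0 0; -0.4 -1.6 0.9 5.6 0 0; -0.4 -1.5 1 5.6 0 0; -0.4 -1.4 1.2 5.6 0 0; -0.4 -1.3 1.3 5.6 0 0; -0.4 -1.2 1.4 5.6 0 0")

```text
t: 5.53
tcp_pos: [0.528, 0.0469, 0.2222]
eef_rot: [0.307, 0.632, -0.3, 0.645]
wrist_force: [0.1, 0.3, -0.7]
gripper_width: 1.002
```

>>> servo_tool(steps="-0.4 -1 1.5 5.6 0 0; -0.4 -0.9 1.6 5.6 0 0; -0.4 -0.7 1.7 5.6 0 0; -0.3 -0.5 1.8 5.6 0 0; -0.2 -0.35 1.8 5.6 0 0; -0.2 -0.2 1.8 5.6 0 0; -0.2 0 1.8 5.6 0 0; -0.2 0.2 1.8 5.6 0 0")

```text
t: 6.2
tcp_pos: [0.5408, -0.1057, 0.2519]
eef_rot: [0.539, 0.458, -0.525, 0.473]
wrist_force: [0.6, 0.3, 0.3]
gripper_width: 0.997
```

```bash
python3 -c "
from h import *
plan([.558,-.2442,.235],-50,8)"
```

```text
t 6.2 pos [ 0.5408 -0.1057  0.2519] yaw -7.6 F [0.6 0.3 0.3] tz [ 0.01 -0.01 -0.  ] w 0.997
0.22 0.44 1.69 5.3 -0.08 -0.19; 0.22 0.59 1.64 5.3 -0.08 -0.19; 0.22 0.74 1.58 5.3 -0.08 -0.19; 0.22 0.88 1.5 5.3 -0.08 -0.19; 0.22 1.02 1.41 5.3 -0.08 -0.19; 0.22 1.15 1.31 5.3 -0.08 -0.19; 0.22 1.26 1.2 5.3 -0.08 -0.19; 0.21 1.37 1.08 5.3 -0.08 -0.19
```

Stop about 4 cm short so the wrist camera can see the cap.

>>> servo_tool(steps="0.2 0.4 1.3 5.3 0 -0.2; 0.2 0.5 1.3 5.3 0 -0.2; 0.2 0.6 1.2 5.3 0 -0.2; 0.1 0.7 1.1 5.3 0 -0.2; 0 0.8 1 5.3 0 -0.2; 0 0.8 0.8 5.3 0 -0.2; 0 0.5 0.5 5.3 0 -0.2; 0 0 0 5.3 0 -0.2")

```text
t: 6.87
tcp_pos: [0.5547, -0.1985, 0.25]
eef_rot: [0.673, 0.229, -0.665, 0.229]
wrist_force: [0.2, 0.1, 0.0]
gripper_width: 1.0
```

```bash
python3 - <<'E'
from h import *
s=get_state();p,d=read_camera("wrist");cv2.imwrite("pics/w3.png",p[:,:,::-1])
T=toolT(s);v,u=np.mgrid[:480,:640];o,r=ray("wrist",np.c_[u.ravel(),v.ravel()],T);P=o+r*d.reshape(-1,1)
m=(np.hypot(P[:,0]-.558,P[:,1]+.244)<.04)&(P[:,2]>.182)&(P[:,2]<.192)&(d.ravel()>0)
Q=P[m];print(m.sum(),Q.mean(0),cv2.minEnclosingCircle(Q[:,:2].astype(np.float32)),np.median(Q[:,2]))
plan([.558,-.2442,.235],-50,8)
E
```

```text
5469 [ 0.55935612 -0.24351737  0.18667011] ((0.5579012632369995, -0.24493739008903503), 0.025515930727124214) 0.18680633830147417
t 6.9167 pos [ 0.5548 -0.1981  0.2501] yaw -52.4 F [-0.4 -0.5 -0. ] tz [-0.03 -0.02 -0.04] w 0.999
0.19 0.48 0.32 -0.3 -0.08 -0.02; 0.19 0.48 0.32 -0.3 -0.08 -0.02; 0.19 0.48 0.33 -0.3 -0.08 -0.02; 0.19 0.48 0.33 -0.3 -0.08 -0.02; 0.19 0.47 0.33 -0.3 -0.08 -0.02; 0.19 0.47 0.33 -0.3 -0.08 -0.02; 0.19 0.47 0.34 -0.3 -0.08 -0.02; 0.19 0.47 0.34 -0.3 -0.08 -0.02
```

View pics/w3.png

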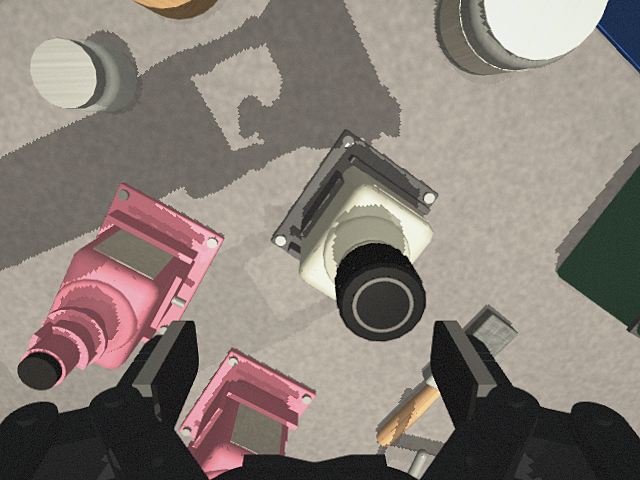

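The wrist view shows the cap's top ring at (385,303) on the white bottle; the pink look-alikes at (120,290) and (250,420) are off to the side. Cap centre is (0.558, -0.2447).

>>> servo_tool(steps="0.1 0.7 0.4 0 0 0; 0.1 0.8 0.5 0 0 0; 0.1 0.8 0.5 0 0 0; 0.1 0.7 0.5 0 0 0; 0.1 0.5 0.4 0 0 0; 0.1 0.3 0.2 0 0 0; 0.1 0 0 0 0 0; 0 0 0 0 0 0")

```text
t: 7.58
tcp_pos: [0.5588, -0.2486, 0.2427]
eef_rot: [0.672, 0.231, -0.664, 0.231]
wrist_force: [-0.2, 0.0, 1.6]
gripper_width: 1.0
```

```bash
python3 -c "
from h import *
plan([.558,-.2445,.156],-50,8)"
```

```text
t 7.5833 pos [ 0.5588 -0.2486  0.2427] yaw -51.8 F [-0.2  0.   1.6] tz [-0.01 -0.04 -0.02] w 1.0
1.08 -0.05 -0.01 -0.23 -0.08 -0.03; 1.08 -0.05 -0.01 -0.23 -0.08 -0.03; 1.08 -0.05 -0.01 -0.23 -0.08 -0.03; 1.08 -0.05 -0.02 -0.23 -0.08 -0.03; 1.08 -0.05 -0.02 -0.23 -0.08 -0.03; 1.08 -0.05 -0.02 -0.23 -0.08 -0.03; 1.08 -0.05 -0.02 -0.23 -0.08 -0.03; 1.08 -0.05 -0.02 -0.23 -0.08 -0.03
```

>>> servo_tool(steps="1.2 -0.1 0 0 -0.1 0; 1.2 -0.1 0 0 -0.1 0; 1.2 -0.1 0 0 -0.1 0; 1.2 -0.1 0 0 -0.1 0; 1.2 0 0 0 -0.1 0; 1 0 0 0 0 0; 0.6 0 0 0 0 0; 0.2 0 0 0 0 0")

```text
t: 8.25
tcp_pos: [0.5549, -0.2421, 0.1542]
eef_rot: [-0.668, -0.232, 0.668, -0.232]
wrist_force: [-0.2, -0.0, -0.7]
gripper_width: 1.002
```

```bash
python3 -c "
from h import *
plan([.558,-.2445,.156],-50,8)"
```

```text
t 8.25 pos [ 0.5549 -0.2421  0.1542] yaw -51.7 F [-0.2 -0.  -0.7] tz [ 0.01  0.01 -0.  ] w 1.002
-0.02 0.05 -0.01 -0.21 -0 0.01; -0.02 0.05 -0.01 -0.21 -0 0.01; -0.02 0.05 -0.01 -0.21 -0 0.01; -0.02 0.05 -0.01 -0.21 -0 0.01; -0.02 0.05 -0.01 -0.21 -0 0.01; -0.02 0.05 -0.01 -0.21 -0 0.01; -0.02 0.05 -0.01 -0.21 -0 0.01; -0.02 0.05 -0.01 -0.21 -0 0.01
```

>>> servo_tool(steps="-0.2 0.25 -0.1 0 0 0; 0 0.15 0 0 0 0; 0 0 0 0 0 0; 0 0 0 0 0 0; 0 0 0 0 0 0; 0 0 0 0 0 0; 0 0 0 0 0 0; 0 0 0 0 0 0", hand=255)

```text
t: 8.92
tcp_pos: [0.5581, -0.2445, 0.1555]
eef_rot: [-0.668, -0.233, 0.668, -0.231]
wrist_force: [0.4, -0.0, -2.5]
gripper_width: 0.571
```

```bash
python3 -c "
from h import *
plan([.558,-.2445,.149],-50,8)"
```

```text
t 8.9167 pos [ 0.5581 -0.2445  0.1555] yaw -51.7 F [ 0.4 -0.  -2.5] tz [ 0.06 -0.04  0.  ] w 0.571
0.08 -0 0 -0.21 0 0.02; 0.08 -0 0 -0.21 0 0.02; 0.08 -0 0 -0.21 0 0.02; 0.08 -0 0 -0.21 0 0.02; 0.08 -0 0 -0.21 0 0.02; 0.08 -0 0 -0.21 0 0.02; 0.08 -0 0 -0.21 0 0.02; 0.08 -0 0 -0.21 0 0.02
```

>>> servo_tool(steps="0 0 0 0 0 0; 0.3 0 0 0 0 0; 0.3 0 0 0 0 0; 0.2 0 0 0 0 0; 0.1 0 0 0 0 0; 0 0 0 0 0 0; 0 0 0 0 0 0; 0 0 0 0 0 0")

```text
t: 9.58
tcp_pos: [0.5581, -0.2445, 0.1555]
eef_rot: [-0.667, -0.233, 0.668, -0.231]
wrist_force: [0.3, -0.3, -6.0]
gripper_width: 0.568
```

```bash
python3 -c "
from h import *
plan([.558,-.2445,.149],-50,8)"
```

```text
t 9.5833 pos [ 0.5581 -0.2445  0.1555] yaw -51.7 F [ 0.3 -0.3 -6. ] tz [-0.02 -0.11 -0.03] w 0.568
0.08 -0 0 -0.21 0 0.02; 0.08 -0 0 -0.21 0 0.02; 0.08 -0 0 -0.21 0 0.02; 0.08 -0 0 -0.21 0 0.02; 0.08 -0 0 -0.21 0 0.02; 0.08 -0 0 -0.21 0 0.02; 0.08 -0 0 -0.21 0 0.02; 0.08 -0 0 -0.21 0 0.02
```

>>> servo_tool(steps="0.3 0 0 0 0 0; 0.4 0 0 0 0 0; 0.5 0 0 0 0 0; 0.5 0 0 0 0 0; 0.5 0 0 0 0 0; 0.5 0 0 0 0 0; 0.5 0 0 0 0 0; 0.5 0 0 0 0 0")

```text
t: 10.25
tcp_pos: [0.5582, -0.2445, 0.1503]
eef_rot: [-0.666, -0.234, 0.67, -0.231]
wrist_force: [-10.9, 4.4, 23.0]
gripper_width: 0.569
```

```bash
python3 -c "
from h import *
plan([.558,-.2445,.149],-50,8)"
```

```text
t 10.25 pos [ 0.5582 -0.2445  0.1503] yaw -51.6 F [-10.9   4.4  23. ] tz [ 0.78  1.53 -0.04] w 0.569
0.02 -0 0 -0.2 0.03 0.05; 0.02 -0 0 -0.2 0.03 0.05; 0.02 -0 0 -0.2 0.03 0.05; 0.02 -0 0 -0.2 0.03 0.05; 0.02 -0 0 -0.2 0.03 0.05; 0.02 -0 0 -0.2 0.03 0.05; 0.02 -0 0 -0.2 0.03 0.05; 0.02 -0 0 -0.2 0.03 0.05
```

Pressed 5.2 mm with 23 N of reaction. I keep pushing and turn anticlockwise.

>>> servo_tool(steps="0.6 0 0 0 0 0; 0.6 0 0 -3 0 0; 0.6 0 0 -5 0 0; 0.6 0 0 -5 0 0; 0.6 0 0 -5 0 0; 0.6 0 0 -5 0 0; 0.6 0 0 -5 0 0; 0.6 0 0 -5 0 0")

```text
t: 10.92
tcp_pos: [0.5596, -0.2443, 0.1503]
eef_rot: [-0.569, -0.421, 0.572, -0.415]
wrist_force: [-12.2, 5.6, 26.1]
gripper_width: 0.57
```

```bash
python3 -c "
from h import *
plan([.558,-.2445,.149],10,8)"
```

```text
t 10.9167 pos [ 0.5596 -0.2443  0.1503] yaw -17.5 F [-12.2   5.6  26.1] tz [ 0.86  1.81 -0.28] w 0.57
0.02 -0.02 0.01 -3.44 -0.03 0.06; 0.02 -0.02 0.01 -3.44 -0.03 0.06; 0.02 -0.02 0.01 -3.44 -0.03 0.06; 0.02 -0.02 0.01 -3.44 -0.03 0.06; 0.02 -0.02 0 -3.44 -0.03 0.06; 0.02 -0.02 0 -3.44 -0.03 0.06; 0.02 -0.02 0 -3.44 -0.03 0.06; 0.02 -0.02 0 -3.44 -0.03 0.06
```

>>> servo_tool(steps="0.6 -0.1 0 -5 0 0; 0.6 -0.1 0 -5 0 0; 0.6 -0.1 0 -5 0 0; 0.6 -0.1 0 -5 0 0; 0.6 -0.1 0 -5 0 0; 0.6 -0.1 0 -4 0 0; 0.6 -0.1 0 -3 0 0; 0.6 -0.1 0 -3 0 0")

```text
t: 11.58
tcp_pos: [0.5583, -0.2445, 0.1502]
eef_rot: [0.417, 0.574, -0.411, 0.573]
wrist_force: [-9.4, 7.6, 22.5]
gripper_width: 0.572
```

```bash
python3 -c "
from h import *
plan([.558,-.2445,.149],10,8)"
```

```text
t 11.5833 pos [ 0.5583 -0.2445  0.1502] yaw 18.3 F [-9.4  7.6 22.5] tz [ 0.38  1.29 -1.31] w 0.572
0.02 -0 -0 1.04 -0.04 -0.04; 0.02 -0 -0 1.04 -0.04 -0.04; 0.02 -0 -0 1.04 -0.04 -0.04; 0.02 -0 -0 1.04 -0.04 -0.04; 0.02 -0 -0 1.04 -0.04 -0.04; 0.02 -0 -0 1.04 -0.04 -0.04; 0.02 -0 -0 1.04 -0.04 -0.04; 0.02 -0 -0 1.04 -0.04 -0.04
```

>>> servo_tool(steps="0.6 0 0 -3 0 0; 0.6 0 0 -3 0 0; 0.3 0 0 -1 0 0; 0 0 0 0 0 0; -0.3 0 0 0 0 0; -0.4 0 0 0 0 0; -0.4 0 0 0 0 0; -0.4 0 0 0 0 0")

```text
t: 12.25
tcp_pos: [0.5595, -0.2468, 0.1501]
eef_rot: [0.393, 0.589, -0.382, 0.594]
wrist_force: [5.3, -2.4, -15.1]
gripper_width: 0.57
```

```bash
python3 -c "
from h import *
plan([.558,-.2445,.210],20,8)"
```

```text
t 12.25 pos [ 0.5595 -0.2468  0.1501] yaw 23.5 F [  5.3  -2.4 -15.1] tz [-0.48 -0.87 -1.1 ] w 0.57
-0.75 0.01 -0.04 0.44 -0.03 -0.12; -0.75 0 -0.04 0.44 -0.03 -0.12; -0.75 0 -0.04 0.44 -0.03 -0.12; -0.75 0 -0.04 0.44 -0.03 -0.12; -0.75 -0 -0.04 0.44 -0.03 -0.12; -0.75 -0 -0.04 0.44 -0.03 -0.12; -0.75 -0 -0.03 0.44 -0.03 -0.12; -0.75 -0.01 -0.03 0.44 -0.03 -0.12
```

The lift is held, and there is still -1.1 N m against the stop, so it may be jammed by friction. I ease the turn back a few degrees, press, then lift.

>>> servo_tool(steps="0.2 0 0 1.5 0 0; 0.1 0 0 2 0 0; 0 0 0 1 0 0; 0 0 0 0 0 0; -0.3 0 0 0 0 0; -0.4 0 0 0 0 0; -0.4 0 0 0 0 0; -0.5 0 0 0 0 0")

```text
t: 12.92
tcp_pos: [0.5594, -0.2472, 0.165]
eef_rot: [0.413, 0.577, -0.404, 0.578]
wrist_force: [0.2, 0.5, -1.3]
gripper_width: 0.57
```

```bash
python3 -c "
from h import *
plan([.558,-.2445,.210],20,8)"
```

```text
t 12.9167 pos [ 0.5594 -0.2472  0.165 ] yaw 19.4 F [ 0.2  0.5 -1.3] tz [ 0.04 -0.09  0.  ] w 0.57
-0.56 0 -0.04 -0.07 -0.04 -0.07; -0.56 0 -0.04 -0.07 -0.04 -0.07; -0.56 -0 -0.04 -0.07 -0.04 -0.07; -0.56 -0 -0.04 -0.07 -0.04 -0.07; -0.56 -0 -0.04 -0.07 -0.04 -0.07; -0.56 -0 -0.04 -0.07 -0.04 -0.07; -0.56 -0 -0.04 -0.07 -0.04 -0.07; -0.56 -0 -0.04 -0.07 -0.04 -0.07
```

It came free. I lift it so the cap's underside is about 5 cm above the mouth, at TCP z of about 0.235.

>>> servo_tool(steps="-0.5 0 0 0 0 0; -0.9 0 0 0 0 0; -1 0 0 0 0 0; -1 0 0 0 0 0; -1 0 0 0 0 0; -1 0 0 0 0 0; -0.8 0 0 0 0 0; -0.4 0 0 0 0 0")

```text
t: 13.58
tcp_pos: [0.561, -0.2495, 0.2422]
eef_rot: [0.412, 0.574, -0.404, 0.581]
wrist_force: [0.0, -0.9, -0.3]
gripper_width: 0.566
```

>>> servo_tool(steps="0 0 -0.2 0 0 0; 0 0 -0.1 0 0 0; 0 0 0 0 0 0; 0 0 0 0 0 0; 0 0 0 0 0 0; 0 0 0 0 0 0; 0 0 0 0 0 0; 0 0 0 0 0 0")

```text
t: 14.25
tcp_pos: [0.5592, -0.246, 0.2418]
eef_rot: [0.412, 0.575, -0.404, 0.58]
wrist_force: [-0.1, -0.4, 0.5]
gripper_width: 0.568
```

```bash
python3 - <<'E'
from h import *
plan([.558,-.2445,.235],20,8)
A=[]
for n in("scene","top","wrist"):
    p,d=read_camera(n)
    if n=="wrist":A.append(p[:,:,::-1])
    else:
        o,r=ray(n,[(0,0)]);c=get_calibration(n)
        uv=cv2.projectPoints(np.array([[.558,-.244,.2]]),cv2.Rodrigues(c["R"])[0],c["t"],c["mtx"],c["dist_coeffs"])[0].ravel().astype(int)
        uv2=cv2.projectPoints(np.array([[.509,.194,.1]]),cv2.Rodrigues(c["R"])[0],c["t"],c["mtx"],c["dist_coeffs"])[0].ravel().astype(int)
        for q in(uv,uv2):
            w=p[max(0,q[1]-60):q[1]+60,max(0,q[0]-80):q[0]+80,::-1];A.append(cv2.resize(w,(400,300)))
    if n=="scene":cv2.imwrite("pics/s9.png",p[:,:,::-1])
cv2.imwrite("pics/end.png",np.vstack([np.hstack(A[:2]),np.hstack(A[2:4])]));cv2.imwrite("pics/w9.png",A[4])
s=get_state();print(s["joint_vel"].round(3))
E
```

```text
t 14.25 pos [ 0.5592 -0.246   0.2418] yaw 19.6 F [-0.1 -0.4  0.5] tz [-0.    0.01 -0.08] w 0.568
0.08 -0.01 -0.02 -0.06 0 -0.1; 0.08 -0.01 -0.02 -0.06 0 -0.1; 0.08 -0.01 -0.02 -0.06 0 -0.1; 0.08 -0.01 -0.02 -0.06 0 -0.1; 0.08 -0.01 -0.02 -0.06 0 -0.1; 0.08 -0.01 -0.02 -0.06 0 -0.1; 0.08 -0.01 -0.02 -0.06 0 -0.1; 0.08 -0.01 -0.02 -0.06 0 -0.1
[-0.    -0.002 -0.005 -0.001 -0.001 -0.   ]
```

View pics/end.png

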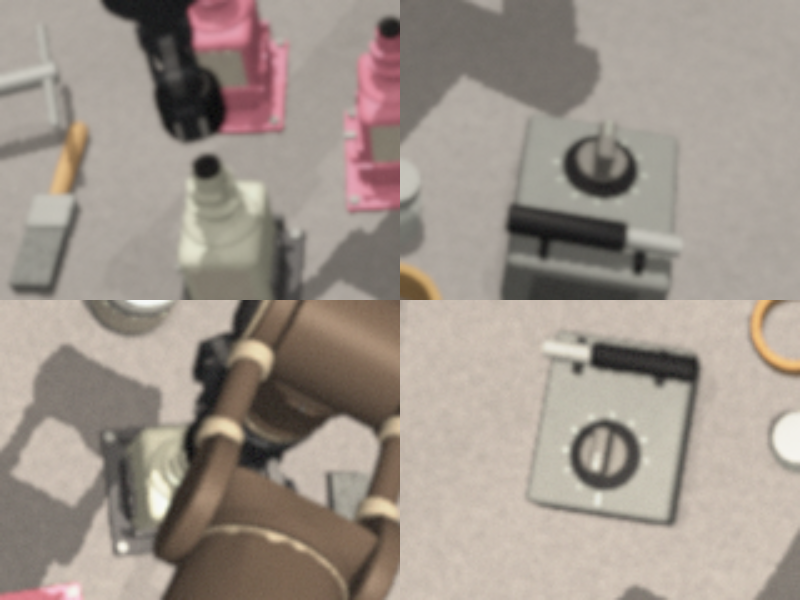

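View pics/w9.png

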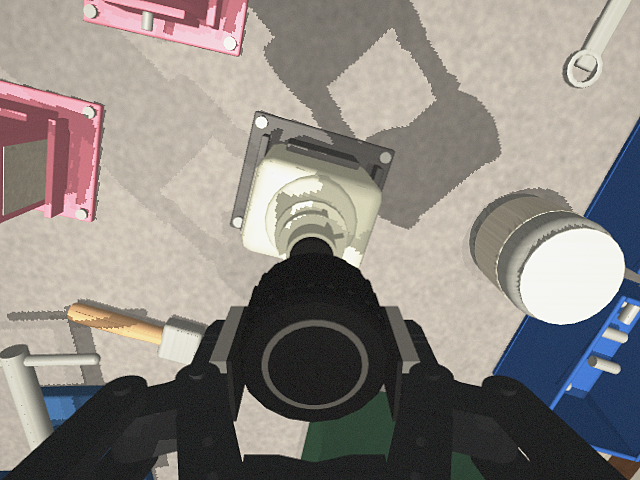

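View pics/s9.png

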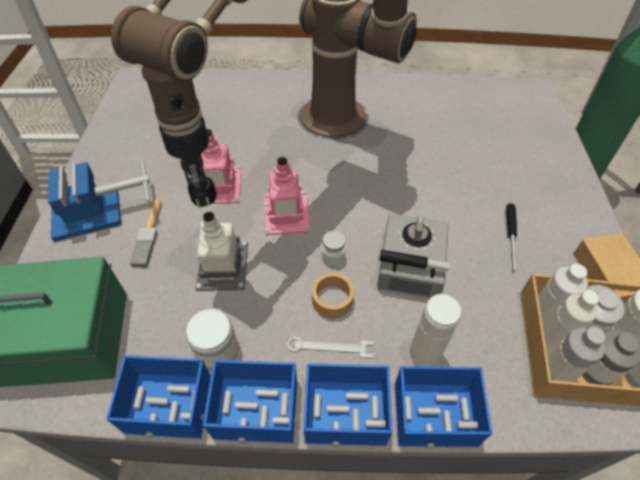

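The scene crop shows the bottle's mouth bare at (207,165) and the cap in the fingers above it. In the wrist view the cap's ring sits level between the pads at (315,365). In the top crop the dial line points at the off tick (598,500), and the bystanders are where they were. I hand the job in.

```bash
python3 -c "
from cell import *
print(close_job());s=get_state();print(s['t'],s['tcp_pos'],s['gripper_width'])"
```

```text
the job is handed in; nothing more can be done
None
the job is handed in; nothing more can be done
```

I turned the dial to its off stop, then took the safety cap off the bottle. At hand-in the gripper was holding the cap still above the mouth. No verdict was reported.

- **Dial:** I turned it anticlockwise until the wrist moment reached about 3 N m against the stop. Afterwards the bar stood at 170.4° and the off tick at about 170°, so it is at off within the 0.1 rad limit. The final pictures show the same.
- **Cap:**
  - A first, weaker press did not move the cap. A stronger one took the gripper down about 5 mm with 23 N of reaction.
  - Still pressing, I turned it about 70° with the gripper to the firm stop. The cap's own angle and depth were not measured separately; the gripper turned past 60–65°, so it slipped a little on the cap.
  - The first lift stuck, held with about 15 N. It came free after I eased the turn back about 4°.
- **Last checks:**
  - The gripper is about 86 mm above its gripping height, which puts the cap's underside about 5 cm above the mouth. If the fingers slid on the cap while pressing, the cap could be up to about 5 mm higher.
  - The cap is within about 2 mm of the bottle's axis, joint speeds are near zero, and the opening of 48 mm shows it still held.
  - The other things on the bench look unmoved.
  - The job took about 14.5 s of the 51 s allowed.

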